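Free the projector's lens ring with the pin spanner and case the lens

ROBOT

A 6-joint arm with a two-finger parallel gripper is mounted at the origin on the work surface. World frame = base frame: x ahead of the robot, y to its left, z up, the work surface at z = 0. Lengths are in m, angles in degrees, forces in N, time in s.
With the tool pointing down it reaches from about 0.375 to 0.9 m from the base axis. Payload 3.1 kg.
Tool frame: the origin (TCP) lies at the very end of the fingers, on their centre line; the grasp point (between the pads) lies 19 mm behind it; z points along the fingers, y is the line along which they close (so a half turn about z gives the same grasp; the last joint's range is limited). The gripper opens to 87 mm and grips with 3 to 60 N. Pads are 19 mm wide; open, the fingers measure 117 mm over their backs; the gripper's body (75 mm by 190 mm) begins 51 mm behind the grasp point.
Start: joints at [60.705, 30.224, 82.088, -0, 67.689, -10.227], TCP at [0.204, 0.591, 0.223] pointing down, gripper open.
Joint ranges: [-176.69, 176.69], [-43.24, 126.21], [12.49, 139.97], [-82, 262], [0, 151.66], [-163.58, 163.58]. Speed limits (degrees/s): [159.86, 159.86, 180, 180, 180, 180].

INTERFACE

Orientations are given as a 3x3 rotation matrix whose columns are the frame's x, y, z axes.
In Python, from rig import readout, cams, bot gives the robot as it stands.
- The arm moves only by the shell command python3 -m inch 'ROWS'. ROWS is JSON, a list of rows, each a list of 5 numbers: the shift along the world's x, y, z in cm, then the turn about the world's z in degrees, then the finger opening in cm, from 0 to 8.7. In form: [[dx, dy, dz, twist, fingers], ...]. A call has 1 to 10 rows; each row is the pose to reach, as a shift and turn from the pose commanded when the call began; what a row does not reach only later rows make up. A row lasts 1/12 s, in which the tool goes at most 41.7 mm and 7.16 degrees, less where a joint would pass 70% of its speed; a pose out of reach is approached as far as the arm can. A call with a gripper value outside its range is refused whole. The fingers move at their own pace and stop on an object; the grip force is fixed at half the most. Time passes only in rows, so rows that repeat a pose let the fingers close. It gives the time, the measured TCP pose, the force, the opening and the grip force at its end, in the units of the state.
- readout.read_state(): the state, without advancing time (a new reading comes with each control period).
- cams.capture(name): name is "side" or "top" or "wrist"; returns a dict with "image" (400x640x3 uint8, blue, green, red), "intrinsics" (3x3 intrinsics, pixels), "k1" (the pictures are not rectified: a ray, as slopes to the right and down, at radius r is drawn at 1 + k1 r^2 times it, then the intrinsics apply), "xyz" and "rotation" of the camera in the world; the wrist camera has in their place "tool_from_camera" (4x4, takes a point from camera to tool coordinates, whose origin is the TCP and whose axes are the flange's). Camera axes: x right, y down, z forward; pixel columns grow to the right and rows downward; lengths in m; the calibration is good to about 2 mm. A picture is of the moment at which its call begins: read the wrist's pose just before it. There is no depth.
- bot.hand_in(): hands the job in; it is judged then, once.
The state is a dict: "time_s": time; "joint_positions": joint angles; "qvel": joint speeds; "tau": joint torques, N m; "position": TCP position; "tcp_rot": TCP orientation; "force": force on the tool from outside, world axes, zero at the start; "moment": the same for the moment, N m; "opening": opening from 0.0 (shut) to 1.0 (fully open); "grasp_force": force on a finger pad.
Only numpy, scipy, OpenCV 4.12 (cv2) and the standard library are available. Lean on these libraries where they do the work, as an engineer would, in place of code of your own. Each camera call takes 0.05 s, during which the arm holds its last target. There are 200 camera calls.

TASK

The small projector lies on its back with its lens facing up. Take the two-pin spanner from its wooden rest, put both pins into the holes of the recessed ring round the lens, turn the ring anticlockwise (seen from above) to its stop, and put the spanner back astride its rest. Then lift out the freed lens, keeping it upright, and set it down standing in the square open lens case (place it, do not drop it); leave the other things on the desk where they are.

Things in the scene. Friction and masses are not known exactly. Their poses are not given: they have to be found in the camera images.
- spanner_grip (a point): Centre of the grip of the two-pin spanner: plain steel, about 0.28 kg, an inverted U with a grip on top, standing pins down astride its rest. x axis along the line through both pins, z up; same after a half turn. The grip is an upright flat block 44 mm long (x), 14 mm thick (y), 42 mm tall, its centre 82 mm above the pin tips: take it across its 14 mm.
- spanner_tips (a point): Midway between the spanner's two pin tips, at tip height, axes as spanner_grip. Going up from the tips: pins 6 mm thick and 8 mm long with tips tapered to 3 mm; round legs 10 mm thick, 68 mm apart centre to centre; from 48 to 60 mm a cross bar 86 x 20 mm; above it the grip, to 102 mm.
- rest_top (a point): Centre of the top of the fixed wooden rest block, 46 mm (x) x 40 mm (y) x 52 mm tall. The spanner's cross bar lies on this top, centred, its x axis along the block's x axis, with a leg hanging down past each end of the block (6 mm clear); its pin tips are then 48 mm below this point, 4 mm above the desk.
- ring_face (a point): Centre of the top of the flat metal ring round the lens, 55 mm above the desk, 5 mm below the projector's face. Outer diameter 84 mm, inner 52, 8 thick. x axis through its two round holes (8.5 mm wide, right through, centres 34 mm either side of the middle; same after a half turn), turning with the ring; z up. Pins fully in: leg shoulders stand on the ring, tips 8 mm below this point.
- ring (a joint): Turn of the ring in rad, growing anticlockwise seen from above. Starts between -0.2 and 0.15 (lens locked); the lens is free from about 0.7; the stop is at 1.1. Stiff with steady friction (0.12 N m), stays where it is left.
- projector: White projector housing, fixed on the desk, 170 mm (x) x 150 mm (y) x 60 mm tall, lying on its back. Origin at the centre of its underside, directly below ring and lens.
- lens_center (a point): Centre of the black lens barrel, about 0.15 kg, diameter 34 mm, 50 mm tall, glass on top, upright in the ring's middle; its foot is 25 mm below this point and 44 mm above the desk, its top 34 mm above the projector's face. Two lugs at its foot reach 24 mm from its axis; the ring's tabs hold them down until it is turned. Then lift it straight up, at least 20 mm.
- case_in (a point): Centre of the inner floor of the fixed lens case: a low black square open box, 115 mm square outside, 105 mm inside, walls 26 mm tall from the desk, inner floor 5 mm above the desk, grey lining.
- mouse: Black computer mouse, 105 x 62 x 34 mm, loose; leave it alone. Origin under its centre.
- highlighter: Highlighter pen lying on the desk, 124 x 22 x 18 mm, loose; leave it alone. Origin near its middle.
- glue_stick: Glue stick standing, diameter 27 mm, 95 mm tall, loose; leave it alone. Origin under its centre.
- notes: Block of note paper, 76 x 76 x 30 mm, loose; leave it alone. Origin under its centre.
- stapler: Black stapler, 140 x 36 x 60 mm, loose; leave it alone. Origin under its centre.
- mug: White mug, diameter 80 mm, 92 mm tall, loose; leave it alone. Origin under its centre.
- screwdriver: Screwdriver lying on the desk, 170 mm long, 26 mm thick, loose; leave it alone. Origin near its middle.
There are look-alikes about, which are no part of the job. What is shaped like the part that bears spanner_grip but orange is not meant. Leave any purple look-alike of the part that bears case_in alone.

How it is judged:
By the outcome, as a careful person would: the job done as asked, in the order asked, and still so for the second after the job is handed in, with the robot touching nothing.
It also fails if it takes over 64 s, if anything falls off the work surface, if the arm or the gripper's body presses on something with over 40 N, if the wrist force passes 120 N, or if a joint passes its speed limit or range.

## Working session

There is one attempt and no reset: what is moved stays moved. The work goes in short steps, Python scripts to look and compute and a shell command to move; the robot and the scene stay as the last step left them, time stands still between calls to the robot, and variables do not carry over. Pictures are saved under pics/ and viewed, at most 14 in all, crops included, and the job is handed in when it is done.

```bash
ls; mkdir -p pics
cat > h.py <<'E'
import numpy as np, cv2
from rig import readout, cams, bot
def cap(n):
    s=readout.read_state(); c=cams.capture(n)
    if n=="wrist":
        T=np.array(c["tool_from_camera"]); R=np.array(s["tcp_rot"])
        c["rotation"]=R@T[:3,:3]; c["xyz"]=np.array(s["position"])+R@T[:3,3]
    return c
def pix2w(c,uv,z):
    K=np.array(c["intrinsics"]);k=c["k1"]
    d=cv2.undistortPoints(np.array(uv,float).reshape(-1,1,2),K,np.array([k,0,0,0,0.])).reshape(-1,2)
    r=np.c_[d,np.ones(len(d))]@np.array(c["rotation"]).T
    o=np.array(c["xyz"]); t=(np.asarray(z)-o[2])/r[:,2]
    return o+r*t[:,None]
def w2pix(c,P):
    R=np.array(c["rotation"]);q=(np.array(P,float).reshape(-1,3)-np.array(c["xyz"]))@R
    return cv2.projectPoints(q,np.zeros(3),np.zeros(3),np.array(c["intrinsics"]),np.array([c["k1"],0,0,0,0.]))[0].reshape(-1,2)
E
python3 - <<'E'
from h import *
for n in ("top","side"):
    c=cap(n); cv2.imwrite(f"pics/{n}0.png",c["image"]); print(n,c["xyz"],c["k1"],c["intrinsics"],c["rotation"])
    np.save(f"{n}0.npy",c,allow_pickle=True)
s=readout.read_state(); print(s)
E
```

```text
pics
top [0.24673598 0.00848393 1.44133117] 0.024092559894775736 [[407.56236964   0.         323.37365486]
 [  0.         407.56236964 201.99394708]
 [  0.           0.           1.        ]] [[-0.041145   -0.9786686   0.20128304]
 [-0.999145    0.03948577 -0.01225309]
 [ 0.0040439  -0.20161509 -0.97945648]]
side [ 0.32077448 -0.99321933  0.78788222] 0.03924405634977433 [[459.10982754   0.         313.21616328]
 [  0.         459.10982754 197.02364024]
 [  0.           0.           1.        ]] [[ 0.97781708 -0.10991782  0.17830264]
 [-0.20917237 -0.5570638   0.80369574]
 [ 0.01098546 -0.82316341 -0.56769827]]
{'time_s': 0.1, 'joint_positions': array([ 6.07066583e+01,  3.02750848e+01,  8.21485179e+01,  1.13419274e-03,
        6.76919470e+01, -1.02262402e+01]), 'qvel': array([ 0.06104109, -0.2138826 , -0.20211355,  0.00160342,  0.04856426,
        0.04617163]), 'tau': array([-4.94964643e-04, -4.40988743e+01, -1.77149534e+01,  6.34148740e-02,
        5.33806044e-02, -2.68686244e-05]), 'position': array([0.20379609, 0.59013415, 0.22165694]), 'tcp_rot': array([[-9.45133991e-01,  3.26681394e-01, -1.00271509e-03],
       [ 3.26682716e-01,  9.45132446e-01, -1.74987381e-03],
       [ 3.76047345e-04, -1.98143491e-03, -9.99997966e-01]]), 'force': array([-0.07567851,  0.02814096, -1.22261678]), 'moment': array([-0.06508842, -0.03598562,  0.03102684]), 'grasp_force': 0.0, 'opening': 0.9979951315514849}
```

View pics/top0.png

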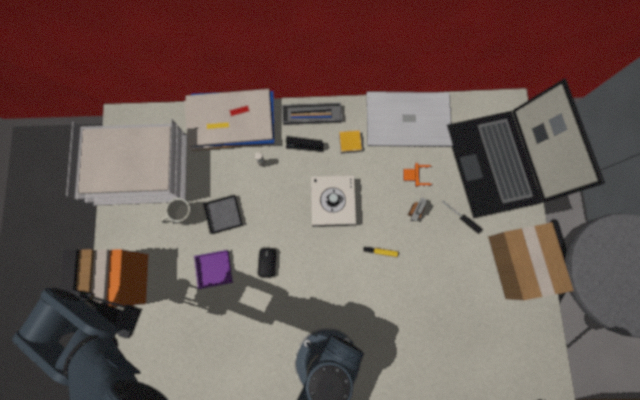

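View pics/side0.png

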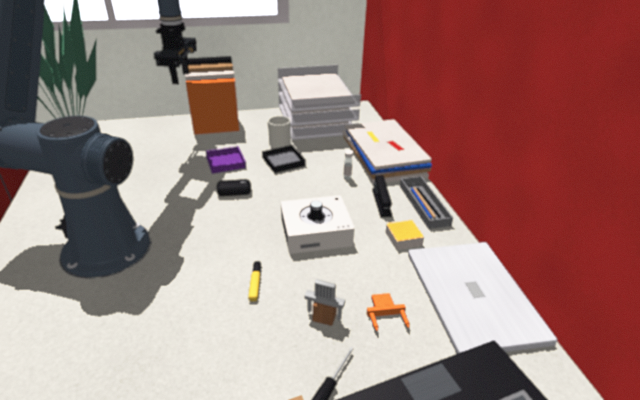

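The top view shows the projector at (333,200), the steel spanner on its rest at (418,209), the orange decoy at (417,175), the black case at (223,214) and the purple decoy at (213,268). The side view agrees: spanner at (324,300), projector at (317,222).

Run:
```python
from h import *
c=np.load("top0.npy",allow_pickle=True).item(); d=np.load("side0.npy",allow_pickle=True).item()
for n,uv,z in (("spanner grip top",(419,207),.106),("lens top",(333,199),.094),("case",(223,214),.026)):
    print(n,pix2w(c,[uv],[z]).round(3))
print("side",pix2w(d,[(326,286)],[.106]).round(3),pix2w(d,[(316,205)],[.094]).round(3),pix2w(d,[(284,159)],[.02]).round(3))
a=cv2.resize(c["image"][180:240,385:465],None,fx=5,fy=5,interpolation=cv2.INTER_CUBIC)
b=cv2.resize(c["image"][170:230,300:380],None,fx=5,fy=5,interpolation=cv2.INTER_CUBIC)
e=cv2.resize(d["image"][270:330,284:364],None,fx=5,fy=5,interpolation=cv2.INTER_CUBIC)
f=cv2.resize(c["image"][185:245,185:265],None,fx=5,fy=5,interpolation=cv2.INTER_CUBIC)
cv2.imwrite("pics/comb.png",np.vstack([np.hstack([a,b]),np.hstack([e,f])]))
```

```text
spanner grip top [[ 0.491 -0.326  0.106]]
lens top [[ 0.533 -0.041  0.094]]
case [[0.509 0.345 0.026]]
side [[ 0.494 -0.346  0.106]] [[ 0.538 -0.048  0.094]] [[0.513 0.332 0.02 ]]
```

View pics/comb.png

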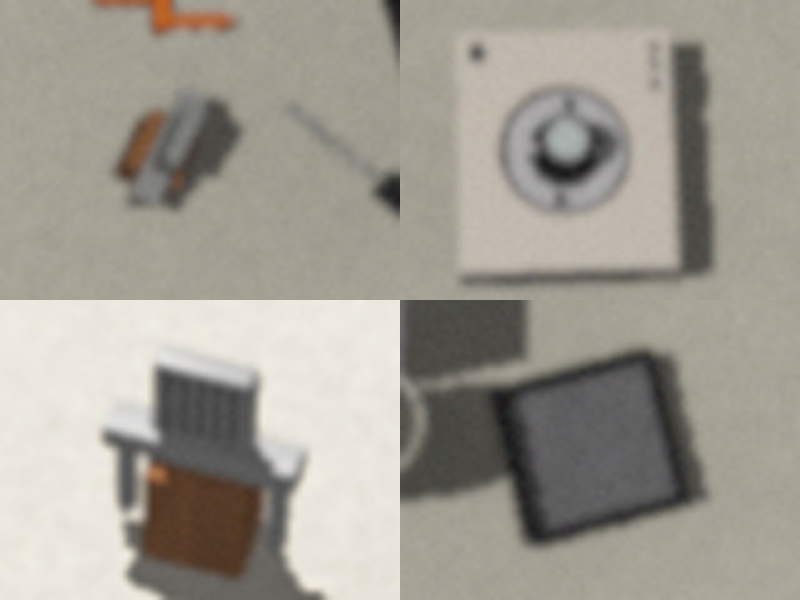

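The enlarged crops show the spanner's cross bar running from about (425,199) to (414,219) in the top view. The ring holes are at (334,191) and (332,210), nearly along world x. The case is turned by about 15°.

Run:
```python
from h import *
c=np.load("top0.npy",allow_pickle=True).item(); d=np.load("side0.npy",allow_pickle=True).item()
def ang(p): v=p[0]-p[1]; return np.degrees(np.arctan2(v[1],v[0])).round(1),np.linalg.norm(v).round(3),p.mean(0).round(3)
print("bar top",ang(pix2w(c,[(425,200),(414.5,219)],[.064]*2)))
print("bar side",ang(pix2w(d,[(340,301.5),(309.6,293)],[.064]*2)))
print("grip side",ang(pix2w(d,[(334,285),(317,281)],[.106]*2)))
print("holes",ang(pix2w(c,[(334,190.7),(332.2,209.7)],[.055]*2)))
T=np.array(cap("wrist")["tool_from_camera"]); print(T.round(4))
s=readout.read_state();print(np.degrees(np.arctan2(s["tcp_rot"][1,1],s["tcp_rot"][0,1])))
cc=np.array([(400+100,395),(400+250,352),(400+288,497),(400+132,543)],float)
uv=np.c_[(cc[:,0]-400)/5+185,(cc[:,1]-300)/5+185]
p=pix2w(c,uv,[.026]*4);print(p.round(3),p.mean(0).round(3))
```

```text
bar top (np.float64(-32.9), np.float64(0.077), array([ 0.49 , -0.339,  0.064]))
bar side (np.float64(-32.1), np.float64(0.068), array([ 0.494, -0.337,  0.064]))
grip side (np.float64(-29.6), np.float64(0.036), array([ 0.495, -0.337,  0.106]))
holes (np.float64(-7.9), np.float64(0.068), array([ 0.537, -0.043,  0.055]))
[[ 3.000e-04 -9.639e-01 -2.661e-01  7.260e-02]
 [ 1.000e+00  4.000e-04 -3.000e-04  0.000e+00]
 [ 4.000e-04 -2.661e-01  9.639e-01 -1.622e-01]
 [ 0.000e+00  0.000e+00  0.000e+00  1.000e+00]]
70.93217039737867
[[0.547 0.409 0.026]
 [0.574 0.303 0.026]
 [0.469 0.277 0.026]
 [0.441 0.385 0.026]] [0.508 0.343 0.026]
```

```bash
python3 -m inch '[[16.5,-31.5,3,-70,8.7],[16.5,-31.5,3,-70,8.7],[16.5,-31.5,3,-70,8.7],[16.5,-31.5,3,-70,8.7],[16.5,-31.5,3,-70,8.7],[16.5,-31.5,3,-70,8.7],[16.5,-31.5,3,-70,8.7],[16.5,-31.5,3,-70,8.7],[16.5,-31.5,3,-70,8.7],[16.5,-31.5,3,-70,8.7]]'
python3 -m inch '[[16.6,-31.8,-3,-70,8.7],[16.6,-31.8,-3,-70,8.7],[16.6,-31.8,-3,-70,8.7],[16.6,-31.8,-3,-70,8.7],[16.6,-31.8,-3,-70,8.7],[16.6,-31.8,-3,-70,8.7],[16.6,-31.8,-3,-70,8.7],[16.6,-31.8,-3,-70,8.7],[16.6,-31.8,-3,-70,8.7],[16.6,-31.8,-3,-70,8.7]]'
python3 -m inch '[[0,0,0,-28,8.7],[0,0,0,-28,8.7],[0,0,0,-28,8.7],[0,0,0,-28,8.7],[0,0,0,-28,8.7],[0,0,0,-28,8.7]]'
python3 - <<'E'
from h import *
c=cap("wrist"); np.save("w1.npy",c,allow_pickle=True); cv2.imwrite("pics/w1.png",c["image"])
s=readout.read_state();print(s["time_s"],s["position"],np.degrees(np.arctan2(s["tcp_rot"][1,1],s["tcp_rot"][0,1])),s["joint_positions"])
E
```

```text
time_s: 0.98
position: [0.3715, 0.2722, 0.253]
tcp_rot: [[-0.005, 1.0, 0.002], [1.0, 0.005, -0.001], [-0.001, 0.002, -1.0]]
force: [-0.1, -0.2, -0.7]
opening: 1.0
grasp_force: 0.0
time_s: 1.82
position: [0.5385, -0.0479, 0.222]
tcp_rot: [[0.938, 0.347, 0.003], [0.347, -0.938, -0.003], [0.002, 0.004, -1.0]]
force: [0.2, -0.1, 0.4]
opening: 0.999
grasp_force: 0.0
time_s: 2.32
position: [0.5349, -0.0423, 0.2223]
tcp_rot: [[0.993, -0.12, -0.001], [-0.12, -0.993, 0.0], [-0.001, -0.0, -1.0]]
force: [0.5, -0.3, -0.3]
opening: 1.002
grasp_force: 0.0
2.3667 [ 0.53500573 -0.04225458  0.22241024] -96.90636037878922 [-1.64524945e+01  2.34509752e+01  9.47696172e+01  1.71169372e-06
  6.18022155e+01  8.04538643e+01]
```

View pics/w1.png

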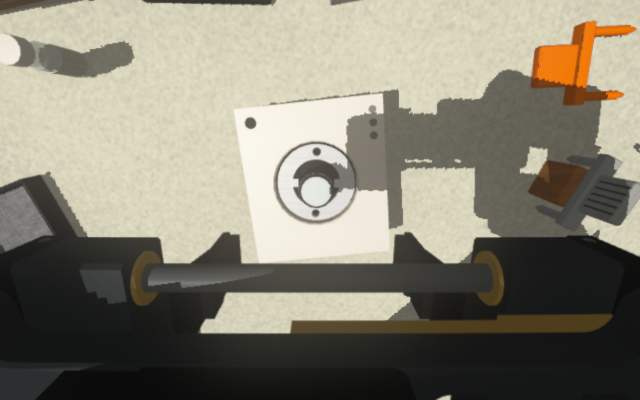

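The wrist view shows the ring centred at (316,182) with holes at (317,152) and (316,212), and the spanner at about (585,190). I'll refine the hole centres.

Run:
```python
from h import *
c=np.load("w1.npy",allow_pickle=True).item(); g=cv2.cvtColor(c["image"],cv2.COLOR_BGR2GRAY)
P=[]
for u,v in ((317,152),(316,212)):
    w=255.-g[v-7:v+8,u-7:u+8]; w=np.clip(w-np.median(w)-40,0,None); y,x=np.mgrid[-7:8,-7:8]
    P.append((u+(w*x).sum()/w.sum(),v+(w*y).sum()/w.sum()))
q=pix2w(c,P,[.055,.055]); v=q[0]-q[1]
print(np.round(P,1),q.round(4),q.mean(0).round(4),np.linalg.norm(v),np.degrees(np.arctan2(v[1],v[0])))
# ring outer circle fit
print(pix2w(c,[(275,183),(356.5,183)],[.055]*2).round(4), pix2w(c,[(316.5,141.5),(315.5,224)],[.055]*2).round(4))
print("lens",pix2w(c,[(316,191)],[.094]).round(4))
q=w2pix(c,[[.4935,-.338,.106],[.4935,-.338,.064]]);print(q)
```

```text
[[316.3 151.4]
 [315.4 210.8]] [[ 0.5729 -0.0465  0.055 ]
 [ 0.508  -0.0377  0.055 ]] [ 0.5404 -0.0421  0.055 ] 0.06555618502787174 -7.788857951841125
[[ 0.5445  0.002   0.055 ]
 [ 0.5339 -0.0858  0.055 ]] [[ 0.5831 -0.048   0.055 ]
 [ 0.4926 -0.0359  0.055 ]]
lens [[ 0.5394 -0.0422  0.094 ]]
[[631.12352014 204.39558844]
 [593.45218638 193.89864811]]
```

```bash
python3 -m inch '[[-4.2,-29.5,0,-25,8.7],[-4.2,-29.5,0,-25,8.7],[-4.2,-29.5,0,-25,8.7],[-4.2,-29.5,0,-25,8.7],[-4.2,-29.5,0,-25,8.7],[-4.2,-29.5,0,-25,8.7],[-4.2,-29.5,0,-25,8.7],[-4.2,-29.5,0,-25,8.7],[-4.2,-29.5,0,-25,8.7],[-4.2,-29.5,0,-25,8.7]]'
python3 -m inch '[[0,0,0,0,8.7],[0,0,0,0,8.7],[0,0,0,0,8.7]]'
python3 - <<'E'
from h import *
c=cap("wrist"); np.save("w2.npy",c,allow_pickle=True); cv2.imwrite("pics/w2.png",c["image"])
s=readout.read_state();print(s["time_s"],s["position"],np.degrees(np.arctan2(s["tcp_rot"][1,1],s["tcp_rot"][0,1])),s["joint_positions"])
print(w2pix(c,[[.4935,-.338,.106],[.4935,-.338,.064]]))
E
```

```text
time_s: 3.2
position: [0.4927, -0.3368, 0.2221]
tcp_rot: [[0.847, -0.531, -0.001], [-0.531, -0.847, 0.002], [-0.002, -0.001, -1.0]]
force: [0.1, -0.0, -0.9]
opening: 1.0
grasp_force: 0.0
time_s: 3.45
position: [0.4935, -0.3355, 0.2227]
tcp_rot: [[0.849, -0.529, -0.0], [-0.529, -0.849, 0.0], [-0.0, -0.0, -1.0]]
force: [0.2, -1.0, 0.1]
opening: 0.997
grasp_force: 0.0
3.5 [ 0.49354452 -0.33571833  0.22272233] -121.92952171947553 [-4.49446825e+01  2.80358702e+01  8.62335806e+01  6.94998319e-03
  6.57443579e+01  7.69819824e+01]
[[319.00818495 197.14976536]
 [318.73331402 187.38029439]]
```

View pics/w2.png

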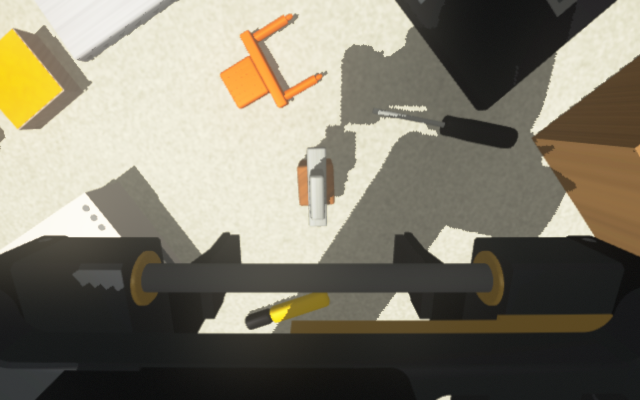

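The steel spanner stands directly ahead. Its bar runs from (317,148) to (317,226), within 2 px of the prediction and parallel to the tool's x axis.

Run:
```python
from h import *
c=np.load("w2.npy",allow_pickle=True).item()
q=pix2w(c,[(316.8,148),(317.3,226)],[.064]*2);v=q[0]-q[1]
print(q.round(4),q.mean(0).round(4),np.linalg.norm(v),np.degrees(np.arctan2(v[1],v[0])))
a=cv2.resize(c["image"][130:240,270:370],None,fx=5,fy=5,interpolation=cv2.INTER_CUBIC)
cv2.imwrite("pics/w2c.png",a)
```

```text
[[ 0.5297 -0.3581  0.064 ]
 [ 0.4575 -0.3138  0.064 ]] [ 0.4936 -0.336   0.064 ] 0.08469805088400278 -31.522949220428238
```

View pics/w2c.png

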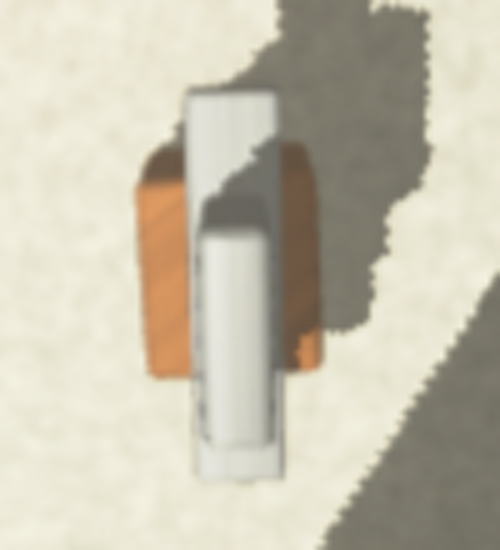

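```bash
python3 -m inch '[[0,0,-4,1,5],[0,0,-8,1,5],[0,0,-12,1,5],[0,0,-14,1,5],[0,0,-15,1,5],[0,0,-15.4,1,5],[0,0,-15.4,1,5],[0,0,-15.4,1,5]]'
python3 -m inch '[[0,0,0,0,0.8],[0,0,0,0,0.8],[0,0,0,0,0.8],[0,0,0,0,0.8],[0,0,0,0,0.8],[0,0,0,0,0.8]]'
```

```text
time_s: 4.17
position: [0.4943, -0.338, 0.07]
tcp_rot: [[0.857, -0.516, 0.002], [-0.516, -0.857, -0.002], [0.003, 0.001, -1.0]]
force: [0.6, -0.3, 0.3]
opening: 0.586
grasp_force: 0.0
time_s: 4.67
position: [0.4932, -0.3374, 0.0688]
tcp_rot: [[0.857, -0.516, 0.0], [-0.516, -0.857, -0.0], [0.0, 0.0, -1.0]]
force: [1.0, 0.2, 0.4]
opening: 0.206
grasp_force: 0.0
```

```bash
python3 -m inch '[[0,0,0,0,0.6],[0,0,0,0,0.6],[0,0,0,0,0.6],[0,0,0,0,0.6]]'
python3 -c "
from h import *
s=readout.read_state();print(s['position'],np.degrees(np.arctan2(s['tcp_rot'][1,1],s['tcp_rot'][0,1])),s['force'],s['moment'])"
```

```text
time_s: 5.0
position: [0.4934, -0.337, 0.0688]
tcp_rot: [[0.856, -0.516, 0.0], [-0.516, -0.856, 0.0], [0.0, -0.0, -1.0]]
force: [0.6, 3.3, 3.4]
opening: 0.155
grasp_force: 30.0
[ 0.49335086 -0.3370401   0.06876518] -121.07547598511243 [0.57349569 3.25803715 3.40607741] [ 0.39294379  0.06292708 -0.00846567]
```

```bash
python3 -m inch '[[0,0,2,0,0.6],[0,0,5,0,0.6],[0,0,8,0,0.6],[0,0,11,0,0.6],[0,0,11,0,0.6]]'
python3 -m inch '[[4.6,29.5,0,23.4,0.6],[4.6,29.5,0,23.4,0.6],[4.6,29.5,0,23.4,0.6],[4.6,29.5,0,23.4,0.6],[4.6,29.5,0,23.4,0.6],[4.6,29.5,0,23.4,0.6],[4.6,29.5,0,23.4,0.6],[4.6,29.5,0,23.4,0.6],[4.6,29.5,0,23.4,0.6],[4.6,29.5,0,23.4,0.6]]'
python3 -m inch '[[0,0,-2,0,0.6],[0,0,-3,0,0.6],[0,0,-3,0,0.6],[0,0,-3,0,0.6]]'
python3 - <<'E'
from h import *
s=readout.read_state();print(s["time_s"],s["position"],np.degrees(np.arctan2(s["tcp_rot"][1,1],s["tcp_rot"][0,1])),s["joint_positions"])
c=cap("wrist"); np.save("w3.npy",c,allow_pickle=True)
d=cap("side"); np.save("s3.npy",d,allow_pickle=True)
a=cv2.resize(c["image"][60:300,200:440],(576,576),interpolation=cv2.INTER_CUBIC)
p=w2pix(d,[[.539,-.042,.08]])[0].astype(int);print(p)
x,y=p; cv2.imwrite("pics/s3.png",cv2.resize(d["image"][y-60:y+60,x-60:x+60],(480,480),interpolation=cv2.INTER_CUBIC))
cv2.imwrite("pics/w3.png",a)
E
```

```text
time_s: 5.42
position: [0.4957, -0.3402, 0.1839]
tcp_rot: [[0.857, -0.516, 0.008], [-0.516, -0.857, -0.008], [0.011, 0.003, -1.0]]
force: [0.6, -0.8, -2.2]
opening: 0.16
grasp_force: 30.0
time_s: 6.25
position: [0.5385, -0.0423, 0.1775]
tcp_rot: [[0.991, -0.132, -0.002], [-0.132, -0.991, -0.001], [-0.002, 0.001, -1.0]]
force: [0.0, -0.5, -3.2]
opening: 0.158
grasp_force: 30.0
time_s: 6.58
position: [0.5382, -0.0436, 0.1476]
tcp_rot: [[0.991, -0.136, -0.003], [-0.136, -0.991, 0.0], [-0.003, -0.0, -1.0]]
force: [-0.2, 0.2, -3.0]
opening: 0.16
grasp_force: 30.0
6.5833 [ 0.53823531 -0.04362128  0.14755262] -97.79081857408545 [-1.64850940e+01  2.97510589e+01  9.83971170e+01 -2.26918318e-02
  5.20123812e+01  8.13197070e+01]
[315 208]
```

View pics/w3.png

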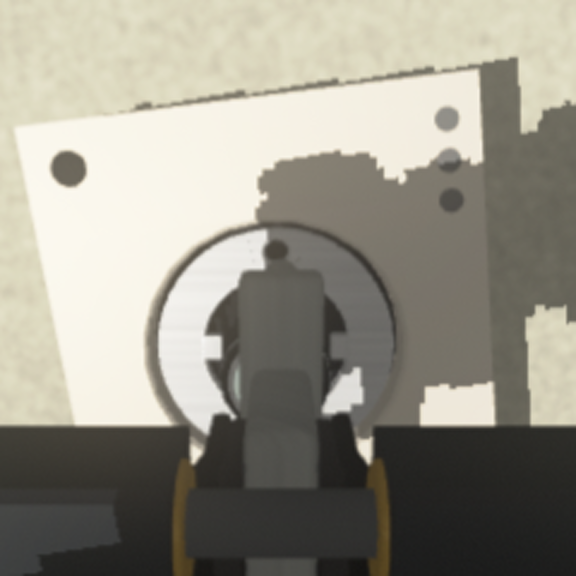

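Run:
```python
from h import *
c=np.load("w3.npy",allow_pickle=True).item()
px=lambda x,y:(200+(x+.5)/2.4-.5,60+(y+.5)/2.4-.5)
T=np.array([.53823,-.04362]);z=.14755
ex=np.array([.991,-.136]);ey=np.array([-.136,-.991])
L=pix2w(c,[px(148,345),px(396,345),px(277,222)],[.060]*3);print("ring",L.round(4))
L5=pix2w(c,[px(160,345),px(276,249),px(392,345)],[.055]*3);print("ring5",L5.round(4))
zt=z-.0648
B=pix2w(c,[px(243,271),px(323,270)],[zt+.06]*2);print("bar end tool frame",[(ex@(b[:2]-T),ey@(b[:2]-T)) for b in B])
# circle-fit: edge threshold in image along rays on the ring boundary
from scipy.optimize import least_squares
g=cv2.cvtColor(c["image"],cv2.COLOR_BGR2GRAY).astype(float)
th=np.radians(np.arange(-75,76,3))+np.radians(-7.7)
def prof(cx,cy):
    P=np.array([[cx+r*np.cos(t),cy+r*np.sin(t),.055] for t in th for r in np.linspace(.036,.048,25)])
    uv=w2pix(c,P).astype(np.float32); v=cv2.remap(g.astype(np.float32),uv[:,0].reshape(-1,1),uv[:,1].reshape(-1,1),cv2.INTER_LINEAR).reshape(len(th),25)
    return v
v=prof(.539,-.042); r=np.linspace(.036,.048,25)[v.argmin(1)]
pts=np.c_[.539+r*np.cos(th),-.042+r*np.sin(th)]
f=least_squares(lambda p:np.hypot(pts[:,0]-p[0],pts[:,1]-p[1])-p[2],[.539,-.042,.042],loss="soft_l1",f_scale=.001);print(f.x,np.median(abs(f.fun)))
```

```text
ring [[ 0.5475  0.0018  0.06  ]
 [ 0.5358 -0.084   0.06  ]
 [ 0.5836 -0.0486  0.06  ]]
ring5 [[ 0.5457 -0.0013  0.055 ]
 [ 0.574  -0.0469  0.055 ]
 [ 0.5345 -0.0832  0.055 ]]
bar end tool frame [(np.float64(0.043595200168154116), np.float64(-0.008545991030143849)), (np.float64(0.04383598292334513), np.float64(0.009615018842128783))]
[ 0.53971307 -0.04202252  0.04287532] 0.00015159253442108278
```

View pics/s3.png

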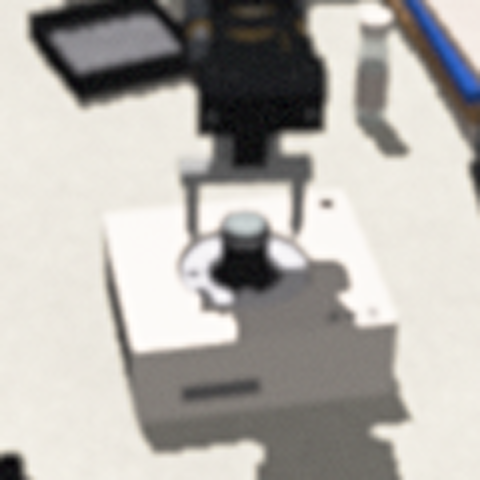

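```bash
python3 -m inch '[[0.1,0.2,0,0,0.6],[0.1,0.2,-1,0,0.6],[0.1,0.2,-2,0,0.6],[0.1,0.2,-2.5,0,0.6],[0.1,0.2,-2.5,0,0.6]]'
python3 -m inch '[[0,0,-0.3,0,0.6],[0,0,-0.6,0,0.6],[0,0,-0.6,0,0.6]]'
```

```text
time_s: 7.1
position: [0.5387, -0.0398, 0.1218]
tcp_rot: [[0.991, -0.133, -0.004], [-0.133, -0.991, 0.001], [-0.004, -0.001, -1.0]]
force: [-0.4, 0.1, -2.3]
opening: 0.155
grasp_force: 30.0
time_s: 7.35
position: [0.5401, -0.0404, 0.1171]
tcp_rot: [[0.991, -0.133, -0.0], [-0.133, -0.991, -0.0], [-0.0, 0.0, -1.0]]
force: [-0.5, -0.9, -2.9]
opening: 0.16
grasp_force: 30.0
```

```bash
python3 -m inch '[[-0.1,-0.1,0,0,0.6],[-0.1,-0.1,0,0,0.6],[-0.1,-0.1,-0.2,0,0.6],[-0.1,-0.1,-0.4,0,0.6],[-0.1,-0.1,-0.4,0,0.6]]'
```

```text
time_s: 7.77
position: [0.5389, -0.0412, 0.1133]
tcp_rot: [[0.991, -0.133, -0.001], [-0.133, -0.991, 0.0], [-0.001, -0.0, -1.0]]
force: [0.6, -0.2, -3.1]
opening: 0.154
grasp_force: 30.0
```

```bash
python3 -m inch '[[0,0,-0.1,0,0.6],[0,0,-0.15,0,0.6],[0,0,-0.15,0,0.6]]'
```

```text
time_s: 8.02
position: [0.5391, -0.0413, 0.1119]
tcp_rot: [[0.991, -0.133, -0.0], [-0.133, -0.991, 0.0], [-0.0, -0.0, -1.0]]
force: [0.5, 0.2, -2.9]
opening: 0.156
grasp_force: 30.0
```

```bash
python3 -m inch '[[0,0,0,5,0.6],[0,0,0,10,0.6],[0,0,0,15,0.6],[0,0,0,20,0.6],[0,-0.02,0,25,0.6],[0,-0.04,0,30,0.6],[0,-0.05,0,35,0.6],[0,-0.07,0,40,0.6],[0,-0.08,0,45,0.6],[0,-0.1,0,50,0.6]]'
python3 -m inch '[[0,0,0,1,0.6],[0,0,0,2,0.6],[0,0,0,3,0.6]]'
python3 -c "
from h import *
s=readout.read_state();print(s['position'],np.degrees(np.arctan2(s['tcp_rot'][1,1],s['tcp_rot'][0,1])),s['force'],s['moment'],s['joint_positions'])"
```

```text
time_s: 8.85
position: [0.5392, -0.042, 0.112]
tcp_rot: [[0.737, 0.676, 0.0], [0.676, -0.737, 0.001], [0.001, -0.0, -1.0]]
force: [0.5, 1.6, -2.4]
opening: 0.159
grasp_force: 30.0
time_s: 9.1
position: [0.5391, -0.0421, 0.112]
tcp_rot: [[0.703, 0.711, -0.0], [0.711, -0.703, 0.0], [0.0, -0.0, -1.0]]
force: [-0.4, 1.5, -3.8]
opening: 0.16
grasp_force: 30.0
[ 0.53913147 -0.04205583  0.11200617] -44.691412542981524 [-0.40791314  1.53284202 -3.84914494] [ 0.17012257  0.07368492 -0.15012125] [-1.63202680e+01  3.29538722e+01  9.99204881e+01  3.53332296e-02
  4.71347443e+01  2.83471094e+01]
```

```bash
cat > m.py <<'E'
from h import *
s=readout.read_state();print(np.degrees(np.arctan2(s['tcp_rot'][1,1],s['tcp_rot'][0,1])).round(2),s['moment'].round(3),s['position'].round(4))
E
for i in 1; do
python3 -m inch '[[0,0,0,2,0.6],[0,0,0,4,0.6]]'|tail -3; python3 m.py
python3 -m inch '[[0,0,0,2,0.6],[0,0,0,3,0.6]]'|tail -3; python3 m.py
python3 -m inch '[[0,0,0,2,0.6],[0,0,0,3,0.6]]'|tail -3; python3 m.py
done
```

```text
force: [-0.2, 2.1, -3.8]
opening: 0.157
grasp_force: 30.0
-40.62 [ 0.162 -0.001 -0.136] [ 0.5391 -0.0421  0.112 ]
force: [1.0, 2.0, -3.1]
opening: 0.158
grasp_force: 30.0
-37.64 [ 0.158  0.048 -0.136] [ 0.5391 -0.0421  0.112 ]
force: [1.6, 1.3, -3.2]
opening: 0.159
grasp_force: 30.0
-34.63 [ 0.303  0.038 -0.112] [ 0.5392 -0.0421  0.112 ]
```

```bash
python3 -m inch '[[0,0,0,1,0.6],[0,0,0,2,0.6]]'|tail -3; python3 m.py
python3 -m inch '[[0,0,0,1,0.6],[0,0,0,2,0.6]]'|tail -3; python3 m.py
python3 -m inch '[[0,0,0,1,0.6],[0,0,0,2,0.6]]'|tail -3; python3 m.py
```

```text
force: [1.2, 1.4, -3.2]
opening: 0.157
grasp_force: 30.0
-32.63 [ 0.267  0.025 -0.118] [ 0.5392 -0.0421  0.112 ]
force: [0.6, 2.1, -3.1]
opening: 0.161
grasp_force: 30.0
-30.6 [ 0.365 -0.029 -0.131] [ 0.5391 -0.0422  0.112 ]
force: [1.3, 2.6, -4.1]
opening: 0.157
grasp_force: 30.0
-28.59 [ 0.397 -0.044 -0.147] [ 0.5391 -0.0422  0.112 ]
```

```bash
python3 -m inch '[[0,0,0,1,0.6],[0,0,0,2,0.6]]'|tail -3; python3 m.py
python3 -m inch '[[0,0,0,1,0.6],[0,0,0,2,0.6]]'|tail -3; python3 m.py
```

```text
force: [0.3, 2.8, -3.2]
opening: 0.157
grasp_force: 30.0
-26.58 [ 0.431 -0.047 -0.175] [ 0.5391 -0.0422  0.112 ]
force: [0.2, 2.1, -2.8]
opening: 0.155
grasp_force: 30.2
-24.63 [ 0.388 -0.027 -0.523] [ 0.5391 -0.0422  0.112 ]
```

```bash
python3 -m inch '[[0,0,0,-1,0.6],[0,0,0,-2.4,0.6],[0,0,0,-2.4,0.6]]'|tail -3; python3 m.py
python3 -m inch '[[0,0,0.5,0,0.6],[0,0,1.2,0,0.6],[0,0,3,0,0.6],[0,0,6,0,0.6],[0,0,8,0,0.6],[0,0,8,0,0.6]]'; python3 m.py
python3 -m inch '[[-2.3,-15,0,-60,0.6],[-2.3,-15,0,-60,0.6],[-2.3,-15,0,-60,0.6],[-2.3,-15,0,-60,0.6],[-2.3,-15,0,-60,0.6],[-2.3,-15,0,-60,0.6],[-2.3,-15,0,-60,0.6],[-2.3,-15,0,-60,0.6],[-2.3,-15,0,-60,0.6]]'
python3 -m inch '[[-2.3,-14.5,0,-34,0.6],[-2.3,-14.5,0,-34,0.6],[-2.3,-14.5,0,-34,0.6],[-2.3,-14.5,0,-34,0.6],[-2.3,-14.5,0,-34,0.6],[-2.3,-14.5,0,-34,0.6],[-2.3,-14.5,0,-34,0.6],[-2.3,-14.5,0,-34,0.6]]';python3 m.py
```

```text
force: [-0.5, 2.0, -2.8]
opening: 0.156
grasp_force: 30.0
-27.1 [0.215 0.064 0.05 ] [ 0.5392 -0.0426  0.1121]
time_s: 11.18
position: [0.5423, -0.0436, 0.197]
tcp_rot: [[0.455, 0.891, 0.01], [0.891, -0.455, -0.004], [0.001, 0.011, -1.0]]
force: [1.1, -0.7, -2.6]
opening: 0.159
grasp_force: 30.0
-27.04 [-0.121  0.02   0.007] [ 0.5423 -0.0436  0.197 ]
time_s: 11.93
position: [0.5152, -0.1925, 0.1912]
tcp_rot: [[0.999, 0.046, -0.002], [0.046, -0.999, 0.0], [-0.002, -0.0, -1.0]]
force: [-0.4, 0.4, -3.0]
opening: 0.161
grasp_force: 30.0
time_s: 12.6
position: [0.4926, -0.3361, 0.1914]
tcp_rot: [[0.858, -0.514, -0.002], [-0.514, -0.858, 0.001], [-0.002, -0.0, -1.0]]
force: [0.6, 0.2, -2.9]
opening: 0.158
grasp_force: 30.0
-120.9 [-0.006  0.195  0.02 ] [ 0.4926 -0.3361  0.1914]
```

```bash
python3 -m inch '[[0,0,-2,-0.2,0.6],[0,0,-4,-0.2,0.6],[0,0,-4,-0.2,0.6],[0,0,-4,-0.2,0.6],[0,0,-4,-0.2,0.6]]'|head -1;python3 m.py
```

```text
time_s: 13.02
-121.16 [ 0.004  0.134 -0.018] [ 0.4938 -0.337   0.1528]
```

```bash
python3 -m inch '[[0,0,-3,0,0.6],[0,0,-6,0,0.6],[0,0,-7.5,0,0.6],[0,0,-8.2,0,0.6],[0,0,-8.3,0,0.6],[0,0,-8.3,0,0.6],[0,0,-8.3,0,0.6]]';python3 m.py
```

```text
time_s: 13.6
position: [0.4943, -0.3383, 0.0706]
tcp_rot: [[0.855, -0.519, 0.003], [-0.519, -0.855, -0.003], [0.003, 0.001, -1.0]]
force: [-0.5, 0.6, -3.1]
opening: 0.158
grasp_force: 30.0
-121.25 [-0.026  0.176  0.037] [ 0.4943 -0.3383  0.0706]
```

```bash
python3 -m inch '[[0,0,-0.1,0,0.6],[0,0,-0.1,0,0.6],[0,0,-0.1,0,0.6]]';python3 m.py
```

```text
time_s: 13.85
position: [0.4934, -0.3376, 0.0687]
tcp_rot: [[0.855, -0.519, 0.001], [-0.519, -0.855, -0.001], [0.001, 0.0, -1.0]]
force: [-0.3, 1.1, -3.7]
opening: 0.16
grasp_force: 30.0
-121.27 [0.011 0.131 0.003] [ 0.4934 -0.3376  0.0687]
```

```bash
python3 -m inch '[[0,0.03,-0.07,0,0.6],[0,0.05,-0.07,0,0.6],[0,0.05,-0.07,0,0.6]]'|sed -n 2p\;4p;python3 m.py
```

```text
position: [0.4935, -0.3376, 0.0686]
force: [-2.3, -0.2, 5.9]
-121.25 [0.014 0.543 0.022] [ 0.4935 -0.3376  0.0686]
```

Contact: the rest now carries the spanner. Next I release it, go up and look.

```bash
python3 -m inch '[[0,0,0.05,0,1.6],[0,0,0.05,0,2.5],[0,0,0.05,0,3.5],[0,0,0.05,0,3.5],[0,0,0.05,0,3.5]]'|sed -n 5p
python3 -m inch '[[0,0,1,0,4],[0,0,3,0,5],[0,0,7,0,6],[0,0,11,0,6],[0,0,15,0,6],[0,0,15,0,6],[0,0,15,0,6]]'|sed -n 2p
python3 - <<'E'
from h import *
c=cap("wrist"); np.save("w4.npy",c,allow_pickle=True)
cv2.imwrite("pics/w4.png",cv2.resize(c["image"][40:300,200:560],(720,520),interpolation=cv2.INTER_CUBIC))
E
python3 m.py
```

```text
opening: 0.37
position: [0.4946, -0.3381, 0.2217]
-121.26 [0.035 0.201 0.025] [ 0.4933 -0.3369  0.2193]
```

View pics/w4.png

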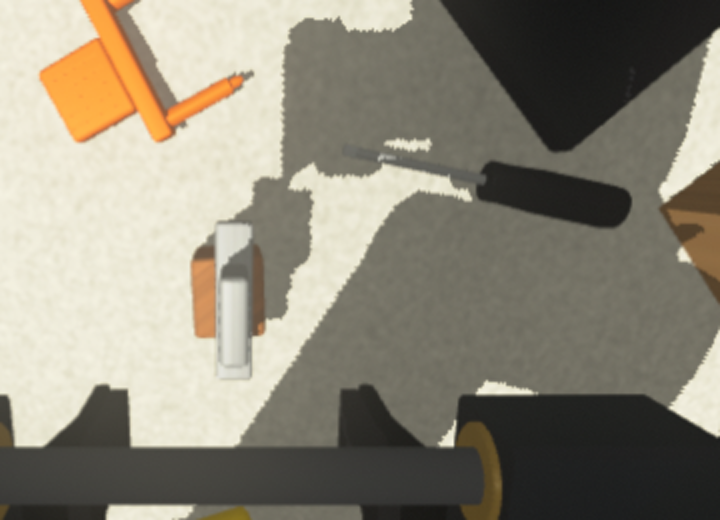

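The spanner sits astride its rest, centred: bar from (235,222) to (235,378) in the crop, with the block either side. Now to the lens.

```bash
python3 -m inch '[[4.6,29.5,0,66,6],[4.6,29.5,0,66,6],[4.6,29.5,0,66,6],[4.6,29.5,0,66,6],[4.6,29.5,0,66,6],[4.6,29.5,0,66,6],[4.6,29.5,0,66,6],[4.6,29.5,0,66,6],[4.6,29.5,0,66,6],[4.6,29.5,0,66,6]]'|sed -n 2p
python3 -m inch '[[0,0,0,0,6],[0,0,0,0,6],[0,0,0,0,6]]'|sed -n 2p
python3 - <<'E'
from h import *
c=cap("wrist"); np.save("w5.npy",c,allow_pickle=True)
cv2.imwrite("pics/w5.png",cv2.resize(c["image"][100:260,220:420],(750,600),interpolation=cv2.INTER_CUBIC))
g=cv2.cvtColor(c["image"],cv2.COLOR_BGR2GRAY)
print(w2pix(c,[[.5397,-.042,.094],[.5397,-.042,.055]]))
t=np.load("top0.npy",allow_pickle=True).item()
print("mug",pix2w(t,[(178,206)],[.092]).round(3),"glue",pix2w(t,[(259,156)],[.095]).round(3))
E
python3 m.py
```

```text
position: [0.5375, -0.0397, 0.2158]
position: [0.5384, -0.0418, 0.2168]
[[317.69505953 195.61737215]
 [317.61441147 186.73543058]]
mug [[0.53  0.48  0.092]] glue [[0.694 0.207 0.095]]
-55.34 [-0.08   0.12   0.037] [ 0.5386 -0.042   0.2171]
```

View pics/w5.png

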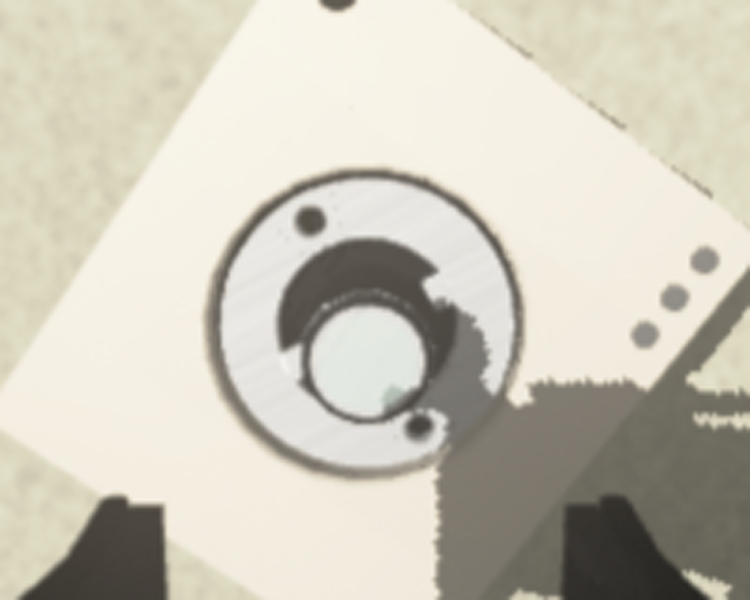

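The ring is turned, with its holes at (303,159) and (332,214). The lens top is at (317.6,196.8), within about 1 px of the prediction. Descending.

```bash
python3 -c "
from h import *
c=np.load('w5.npy',allow_pickle=True).item();q=pix2w(c,[(302.9,158.9),(331.7,213.6)],[.055]*2);v=q[0]-q[1];print(q.mean(0),np.degrees(np.arctan2(v[1],v[0])))"
python3 -m inch '[[0,0,-4,0,6],[0,0,-8,0,6],[0,0,-11,0,6],[0,0,-13.5,0,6],[0,0,-14.5,0,6],[0,0,-15.1,0,6],[0,0,-15.1,0,6],[0,0,-15.1,0,6]]'
python3 -m inch '[[0,0,0,0,2.8],[0,0,0,0,2.8],[0,0,0,0,2.8],[0,0,0,0,2.8],[0,0,0,0,2.8],[0,0,0,0,2.8],[0,0,0,0,2.8]]';python3 m.py
```

```text
[ 0.53956883 -0.04212968  0.055     ] 61.94670135188182
time_s: 16.95
position: [0.54, -0.0422, 0.0677]
tcp_rot: [[0.822, 0.569, 0.002], [0.569, -0.822, -0.0], [0.001, 0.001, -1.0]]
force: [0.4, -0.4, 0.3]
opening: 0.691
grasp_force: 0.0
time_s: 17.53
position: [0.5394, -0.0418, 0.0674]
tcp_rot: [[0.822, 0.57, 0.001], [0.57, -0.822, -0.0], [0.0, 0.001, -1.0]]
force: [-0.4, 0.7, 4.7]
opening: 0.381
grasp_force: 30.0
-55.27 [-0.008  0.238 -0.082] [ 0.5394 -0.0418  0.0674]
```

Ring angle 62°, turned about 70°, so it reached the stop. The lens is gripped at 33 mm. Lift straight up and carry to the case.

```bash
python3 -m inch '[[0,0,1,0,2.8],[0,0,3,0,2.8],[0,0,6,0,2.8],[0,0,9,0,2.8],[0,0,12,0,2.8],[0,0,12,0,2.8]]';python3 m.py
python3 -m inch '[[-2.9,38.5,0,69,2.8],[-2.9,38.5,0,69,2.8],[-2.9,38.5,0,69,2.8],[-2.9,38.5,0,69,2.8],[-2.9,38.5,0,69,2.8],[-2.9,38.5,0,69,2.8],[-2.9,38.5,0,69,2.8],[-2.9,38.5,0,69,2.8],[-2.9,38.5,0,69,2.8],[-2.9,38.5,0,69,2.8]]'
python3 -m inch '[[0,0,0,0,2.8],[0,0,0,0,2.8],[0,0,0,0,2.8]]'
python3 - <<'E'
from h import *
c=cap("wrist"); np.save("w6.npy",c,allow_pickle=True)
cv2.imwrite("pics/w6.png",c["image"])
E
python3 m.py
```

```text
time_s: 18.03
position: [0.5426, -0.0426, 0.1927]
tcp_rot: [[0.822, 0.57, 0.011], [0.57, -0.822, -0.003], [0.007, 0.009, -1.0]]
force: [0.6, 0.4, -2.0]
opening: 0.378
grasp_force: 30.0
-55.25 [-0.069  0.047 -0.003] [ 0.5426 -0.0426  0.1927]
time_s: 18.87
position: [0.5083, 0.3489, 0.1861]
tcp_rot: [[-0.247, 0.969, -0.001], [0.969, 0.247, 0.003], [0.003, -0.0, -1.0]]
force: [0.4, -1.1, -1.6]
opening: 0.379
grasp_force: 30.0
time_s: 19.12
position: [0.5095, 0.342, 0.1861]
tcp_rot: [[-0.236, 0.972, -0.002], [0.972, 0.236, -0.002], [-0.001, -0.002, -1.0]]
force: [0.1, -0.2, -2.1]
opening: 0.385
grasp_force: 30.0
13.6 [-0.107 -0.002  0.   ] [0.5098 0.3416 0.1863]
```

View pics/w6.png

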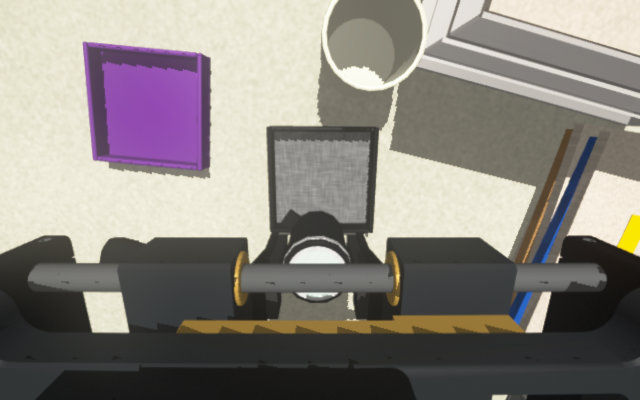

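The lens is held upright. The case rim corners are at about (267,127), (378,127), (372,233) and (270,235); the mug is beyond at (373,45).

Run:
```python
from h import *
c=np.load("w6.npy",allow_pickle=True).item()
q=pix2w(c,[(267,127),(378,127),(372,233),(270,236)],[.026]*4);print(q.round(4),q.mean(0).round(4))
print([np.linalg.norm(q[i]-q[i-1]).round(4) for i in range(4)])
print("mug",pix2w(c,[(373,42)],[.092]))
```

```text
[[0.4453 0.3913 0.026 ]
 [0.5546 0.4179 0.026 ]
 [0.581  0.3065 0.026 ]
 [0.4716 0.2762 0.026 ]] [0.5131 0.348  0.026 ]
[np.float64(0.1181), np.float64(0.1124), np.float64(0.1145), np.float64(0.1135)]
mug [[0.5204191  0.47580832 0.092     ]]
```

```bash
python3 -m inch '[[0.3,0.5,-3,0,2.8],[0.3,0.5,-6,0,2.8],[0.3,0.5,-9,0,2.8],[0.3,0.5,-12,0,2.8],[0.3,0.5,-14,0,2.8],[0.3,0.5,-15,0,2.8],[0.3,0.5,-15.4,0,2.8],[0.3,0.5,-15.4,0,2.8],[0.3,0.5,-15.4,0,2.8]]'
python3 -m inch '[[0,0,-0.1,0,2.8],[0,0,-0.2,0,2.8],[0,0,-0.2,0,2.8],[0,0,-0.2,0,2.8]]';python3 m.py
```

```text
time_s: 19.92
position: [0.5143, 0.3481, 0.034]
tcp_rot: [[-0.236, 0.972, 0.002], [0.972, 0.236, 0.001], [0.0, 0.002, -1.0]]
force: [-0.1, 0.1, -1.0]
opening: 0.383
grasp_force: 30.0
time_s: 20.25
position: [0.5134, 0.3484, 0.0316]
tcp_rot: [[-0.237, 0.971, 0.001], [0.971, 0.237, 0.0], [0.0, 0.001, -1.0]]
force: [-0.5, -0.3, -1.4]
opening: 0.381
grasp_force: 30.0
13.74 [-0.061  0.013  0.032] [0.5134 0.3484 0.0316]
```

```bash
python3 -m inch '[[0,0,-0.1,0,2.8],[0,0,-0.2,0,2.8],[0,0,-0.2,0,2.8]]'|sed -n 2p\;4p
python3 -m inch '[[0,0,-0.05,0,2.8],[0,0,-0.1,0,2.8],[0,0,-0.1,0,2.8]]'|sed -n 2p\;4p
```

```text
position: [0.513, 0.3482, 0.0287]
force: [-0.1, 0.5, -2.5]
position: [0.513, 0.3482, 0.0284]
force: [-1.1, -1.5, 4.3]
```

```bash
python3 -m inch '[[0,0,0,0,3.6],[0,0,0,0,4.4],[0,0,0,0,5.2],[0,0,0,0,5.2],[0,0,0,0,5.2],[0,0,0,0,5.2]]'|sed -n 2p\;5p
python3 -m inch '[[0,0,1,0,5.2],[0,0,3,0,5.2],[0,0,6,0,5.2],[0,0,10,0,5.2],[0,0,14,0,5.2],[0,0,17,0,5.2],[0,0,17,0,5.2],[0,0,17,0,5.2],[0,0,17,0,5.2]]'|sed -n 2p
python3 - <<'E'
from h import *
c=cap("wrist"); d=cap("side"); t=cap("top")
z=lambda i:cv2.resize(i,(400,300),interpolation=cv2.INTER_CUBIC)
t0=np.load("top0.npy",allow_pickle=True).item()["image"]
cv2.imwrite("pics/end.png",np.vstack([np.hstack([z(c["image"][100:280,200:440]),z(d["image"][120:195,234:334])]),np.hstack([z(t["image"][80:320,140:460]),z(t0[80:320,140:460])])]))
E
```

```text
position: [0.5132, 0.3482, 0.0277]
opening: 0.589
position: [0.5125, 0.3479, 0.1979]
```

View pics/end.png

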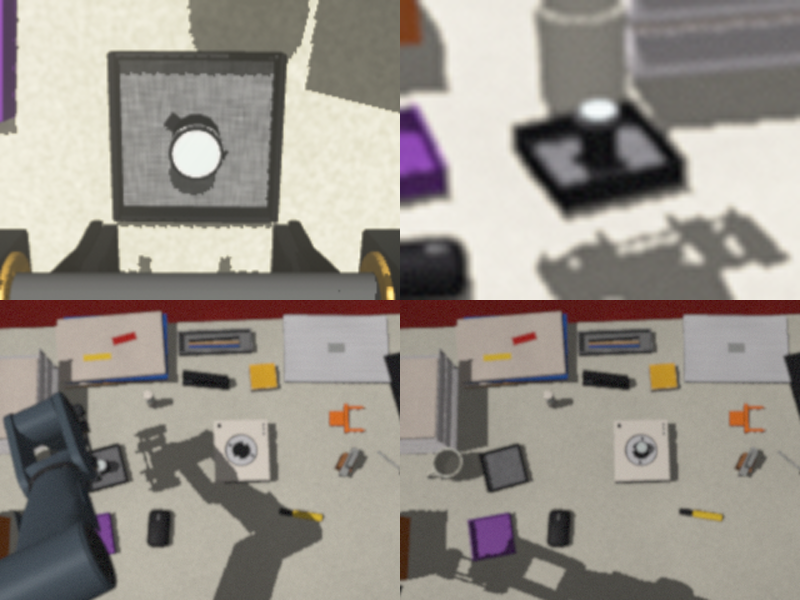

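The lens stands upright in the case (at (196,153) in the wrist crop, confirmed from the side). The spanner is on its rest and nothing else has moved.

```bash
python3 -c "
from rig import bot
print(bot.hand_in())"
```

```text
the job is handed in; nothing more can be done
None
```

The job is done and handed in: the ring was turned about 70° anticlockwise to its stop, the spanner is back astride its rest, and the lens stands upright in the black case, after about 22 s of the 64 s allowed.

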